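# Press home a fan's push rivets crosswise

## Robot

A 6-joint arm with a two-finger parallel gripper is mounted at the origin on the work surface. World frame = base frame: x ahead of the robot, y to its left, z up, the work surface at z = 0. Lengths are in m, angles in rad, forces in N, time in s.
With the tool pointing down it reaches from about 0.35 to 0.725 m from the base axis. Payload 6 kg.
Tool frame: the origin (TCP) lies at the centre of the arm's flange, where the gripper is bolted on; the fingertips stand manip.tcp_to_tips ahead of it and the grasp point (between the pads) lies 155 mm ahead of it (manip.tcp_to_tips is the distance from the TCP to the fingertips, in m); z points along the fingers, y is the direction in which the jaws open and shut (so a half turn about z gives the same grasp; the last joint's range is limited). The gripper opens to 85 mm and grips with 20 to 120 N. Pads are 22 mm wide; open, the fingers measure 114 mm over their backs; the gripper's body (76 mm by 85 mm) begins 54 mm behind the grasp point. The pads swing forward as they close: fully open they stand 13 mm farther back than shut.
Start: joints at [-1.007, 0.04, 0.085, 0, -1.615, -0.334], TCP at [0.137, -0.584, 0.405] pointing down, gripper open.
Joint ranges: [-2.56, 2.56], [-1.29, 2.01], [-1.08, 1.49], [-3.29, 1.98], [-2.81, -0.18], [-2.99, 2.99]. Speed limits (rad/s): [2.57, 2.57, 3.01, 3.14, 3.14, 3.14].

## Interface

Orientations are given as a unit quaternion [x, y, z, w].
In Python, from station import manip gives the robot as it stands. The module is installed in compiled form; this text tells all that it offers.
- The arm moves only by the shell command python3 -m crank 'ROWS' [OPENING] [FORCE]. ROWS is JSON, a list of rows, each an object with "offset": the shift along the tool's x, y, z in m, a list of three; "twist": the turn, a rotation vector about the tool's x, y, z in rad, a list of three. A call has 1 to 10 rows; each row is the pose to reach, as a shift and turn from the pose commanded when the call began, along the tool's axes at that moment; what a row does not reach only later rows make up. A row lasts 1/8 s, in which the tool goes at most 62.5 mm and 10.7 degrees, less where a joint would pass 70% of its speed; a pose out of reach is approached as far as the arm can. A call with a gripper value outside its range is refused whole. OPENING is the finger opening in m, from 0 to 0.0854, set as the call begins (- or left out, the last holds). The fingers move at their own pace and stop on an object; FORCE is the grip in N (left out, the last holds). Time passes only in rows, so rows that repeat a pose let the fingers close. It gives the time, the measured TCP pose, the force and the opening at its end, in the units of the state.
- manip.get_state(): the state, without advancing time (a new reading comes with each control period).
- manip.snapshot(name): name is "side" or "top"; returns the picture (480x640x3 uint8, red, green, blue); there is no depth.
- manip.camera_info(name): a dict with "vertical_fov" (degrees; the focal length in pixels is half the picture's height over the tangent of half this angle, whatever the lens; pixels are square), "cx", "cy" (the principal point, pixels), "k1" (the pictures are not rectified: a ray, as slopes to the right and down, at radius r is drawn at 1 + k1 r^2 times it, then the intrinsics apply), "R" (3x3) and "t" (3): a world point X has camera coordinates R X + t. Camera axes: x right, y down, z forward; pixel columns grow to the right and rows downward; lengths in m; the calibration is good to about 2 mm. A picture is of the moment at which its call begins. camera_info takes no time and is no camera call.
- manip.job_done(): hands the job in, once; it reports no verdict.
Trained networks look in the newest picture that a camera, given by its name, has taken for a name from the list of things; names that differ only in an ending like _2 or _b are one class to them, and where a whole thing is asked for, a point or a joint stands for the part that bears it (a point fixed in the world has none). Each returns a list of dicts, best first, with "score" (0 to 1); they miss things now and then, are a little off and sometimes report something else, mostly with a low value. They report only what shows in the picture. A call takes as long as a camera call. They do not tell look-alikes from the thing itself.
- manip.look_for(camera, thing): "box" ([left, top, right, bottom] in pixels, round what is visible of it).
- manip.outline_of(camera, thing): "pixels" (480x640 bool, what is visible of it) and "box" ([left, top, right, bottom] in pixels, round what is visible of it).
The state is a dict: "time_s": time; "joint_pos": joint angles; "joint_vel": joint speeds; "joint_torque": joint torques, N m; "position": TCP position; "tcp_rot": TCP orientation; "contact_force": force on the tool from outside, world axes, zero at the start; "wrist_torque": the same for the moment, N m; "gripper_width": finger opening in m.
Only numpy, scipy, OpenCV 4.12 (cv2) and the standard library are available. Lean on these libraries where they do the work, as an engineer would, in place of code of your own. Each camera call takes 0.05 s, during which the arm holds its last target. There are 200 camera calls.

## Task

Fix the fan that lies in the jig to its panel by pressing its four off-white push rivets fully home, crosswise so that it seats flat: first the rivet at the corner beside the plug socket, then the one diagonally opposite, then the remaining two in either order. Press slowly and gently, without shifting or lifting the fan, then move clear; leave everything else on the bench as it is.

Things in the scene. Friction and masses are not known exactly. Their poses are not given: they have to be found in the camera images.
- fan: The whole work: a black 120 x 120 x 25 mm axial fan on a square steel panel, 150 x 150 x 3 mm, about 0.4 kg, lying loose between four low stops on the jig's round grey plate, turned any way round. Origin at the centre of the panel's underside, 42 mm above the table. The frame is brittle: never press or knock it or its rivets with more than 50 N (a finger that comes down on a rivet at under 30 mm/s and stops at 5 to 10 N stays well below).
- fan_center (a point): Centre of the fan, 15.5 mm above the panel's underside. The fan's z axis is up, its x axis points to the side wall that carries the plug socket; the four rivets stand 52.5 mm from the centre along both x and y. Fan frame top 28 mm and rivet collars 30 mm above the panel's underside; nothing else on it is higher but the rivets.
- socket (a point): Top of the plug socket: a small white open shroud with two flat brass contacts, 13 x 22 x 14 mm, sticking out of one side wall of the fan near one corner (at x = +66.5 mm, y = +40 mm in the fan's axes).
- rivet_1_top (a point): Centre of the flat top of the off-white push rivet at the corner beside the plug socket (x = +52.5, y = +52.5 mm in the fan's axes); the head is 11 mm across and 3.5 mm thick, over a 15 mm collar lying on the fan's corner.
- rivet_1 (a joint): How far that rivet (1) has been pushed down, in m: 0 = fully up, 0.009 = home, its head resting on the collar. It stands up at the start at 0 to 0.002. It slides straight down at about 3 N, stays where it is left and stops hard when home; its top is then 33.5 mm above the panel's underside (75.5 mm above the table).
- rivet_2_top (a point): Centre of the flat top of the off-white push rivet at the corner diagonally opposite the socket corner (x = -52.5, y = -52.5 mm); the head is 11 mm across and 3.5 mm thick, over a 15 mm collar lying on the fan's corner.
- rivet_2 (a joint): How far that rivet (2) has been pushed down, in m: 0 = fully up, 0.009 = home, its head resting on the collar. It stands up at the start at 0 to 0.002. It slides straight down at about 3 N, stays where it is left and stops hard when home; its top is then 33.5 mm above the panel's underside (75.5 mm above the table).
- rivet_3_top (a point): Centre of the flat top of the off-white push rivet at the corner on the socket's side of the fan, at its other end (x = +52.5, y = -52.5 mm); the head is 11 mm across and 3.5 mm thick, over a 15 mm collar lying on the fan's corner.
- rivet_3 (a joint): How far that rivet (3) has been pushed down, in m: 0 = fully up, 0.009 = home, its head resting on the collar. It stands up at the start at 0 to 0.002. It slides straight down at about 3 N, stays where it is left and stops hard when home; its top is then 33.5 mm above the panel's underside (75.5 mm above the table).
- rivet_4_top (a point): Centre of the flat top of the off-white push rivet at the last corner (x = -52.5, y = +52.5 mm); the head is 11 mm across and 3.5 mm thick, over a 15 mm collar lying on the fan's corner.
- rivet_4 (a joint): How far that rivet (4) has been pushed down, in m: 0 = fully up, 0.009 = home, its head resting on the collar. It stands up at the start at 0 to 0.002. It slides straight down at about 3 N, stays where it is left and stops hard when home; its top is then 33.5 mm above the panel's underside (75.5 mm above the table).
- jig: Cream jig block, 250 x 290 mm (x, y), its top 32 mm above the table, on rubber feet, fixed to the table; origin on the table under its centre. On it a fixed round grey plate, 218 mm across and 10 mm thick, with four 8 mm high stops.
- tweezers: Bystander, loose, to be left alone: flat steel tweezers, 130 mm long, lying on the jig's cream block beside the round plate; 9 mm high. Origin at the centre of its underside.
- dish: Bystander, loose, to be left alone: round steel dish of spare rivets on the table close beside the jig; 76 mm across, 24 mm high. Origin at the centre of its underside.
- bit_block: Bystander, loose, to be left alone: aluminium block, 75 x 32 x 28 mm, with upright screwdriver bits reaching 62 mm, on the table close beside the jig. Origin at the centre of its underside.
- screwdriver: Bystander, loose, to be left alone: electric screwdriver, blue-green, 250 mm long and 45 mm thick, lying to the left of the jig. Origin at the centre of its underside.
- spare_fan: Bystander, loose, to be left alone: second fan without rivets, 120 x 120 x 25 mm, lying in the steel tray at the right. Origin at the centre of its underside.
- tape: Bystander, loose, to be left alone: roll of brown tape lying flat behind the jig; 96 mm across, 18 mm high. Origin at the centre of its underside.
- bottle: Bystander, loose, to be left alone: white plastic solvent bottle with a pump top, behind the jig; 60 mm across, 110 mm high. Origin at the centre of its underside.
Not all that is in view belongs to the job. Leave any orange look-alike of the fan alone.

How it is judged:
By the outcome, as a careful person would: the job done as asked, in the order asked, and still so for the second after the job is handed in, with the robot touching nothing.
It also fails if it takes over 56 s, if anything falls off the work surface, if the arm or the gripper's body presses on something with over 40 N, if the wrist force passes 120 N, or if a joint passes its speed limit or range.

## Working session

There is one attempt and no reset: what is moved stays moved. The work goes in short steps, Python scripts to look and compute and a shell command to move; the robot and the scene stay as the last step left them, time stands still between calls to the robot, and variables do not carry over. Pictures are saved under pics/ and viewed, about 8 in all and at most 12, crops included, and the job is handed in when it is done.

```bash
mkdir -p pics
python3 - <<'E'
from station import manip
import cv2,numpy as np
print(manip.tcp_to_tips, manip.get_state())
for n in("top","side"):
    im=manip.snapshot(n); cv2.imwrite(f"pics/{n}0.png",im[:,:,::-1]); print(manip.camera_info(n))
    for th in("fan","rivet_1_top","socket"):
        for d in manip.look_for(n,th): print(n,th,round(d["score"],2),np.round(d["box"],1))
E
```

```text
0.1734 {'time_s': 0.0, 'joint_pos': array([-1.00726780e+00,  4.08188163e-02,  8.37919697e-02, -4.17834075e-04,
       -1.61553806e+00, -3.33699846e-01]), 'joint_vel': array([ 1.18768428e-04, -6.24916258e-04, -2.29399953e-05, -1.50369443e-03,
        7.69263021e-04,  1.51781816e-03]), 'joint_torque': array([-5.43219630e-04, -3.68196309e+01,  3.47405541e+01,  6.93225816e+00,
       -5.52595084e-03, -2.08520851e-05]), 'position': array([ 0.13677086, -0.58417528,  0.40367326]), 'tcp_rot': array([-1.14670646e-01,  9.93403150e-01,  8.87312025e-04, -1.95468166e-04]), 'contact_force': array([ 0.49806747,  0.11063754, -0.3101439 ]), 'wrist_torque': array([-0.04800941, -0.02310534, -0.08596796]), 'gripper_width': 0.08552027763686446}
{'vertical_fov': 50.23797883362881, 'cx': 312.7119603298531, 'cy': 235.49627371502837, 'k1': -0.023665188933181716, 'R': array([[-0.02221992, -0.9997465 , -0.00363537],
       [-0.99787044,  0.02240098, -0.06125993],
       [ 0.06132584,  0.00226644, -0.99811523]]), 't': array([-0.05079505,  0.49701227,  1.25703492])}
top fan 0.98 [203.4 188.4 278.8 265.5]
top fan
[... 321 characters left out ...]
10.9921030669069, 'cy': 234.35826990241847, 'k1': 0.049750330900287826, 'R': array([[-0.92504739, -0.37966834,  0.01180135],
       [-0.30074383,  0.71306522, -0.63331756],
       [ 0.2320355 , -0.58939794, -0.77380204]]), 't': array([0.44350977, 0.28316451, 1.15128695])}
side fan 0.82 [403.9 217.  462.5 269.6]
side fan 0.79 [295.2 174.1 359.6 221.8]
side fan 0.72 [230.5 273.5 321.3 355.4]
side fan 0.72 [312.2 403.6 421.4 480. ]
side rivet_1_top 0.65 [348.9 129.9 397.  162.7]
side rivet_1_top 0.54 [228.7 276.  321.3 357.1]
side socket 0.94 [293.2 174.7 361.6 223.3]
side socket 0.89 [404.9 217.4 464.3 268.9]
side socket 0.76 [229.1 273.7 322.1 354.3]
side socket 0.67 [313.1 404.6 418.6 479.8]
```

View pics/top0.png

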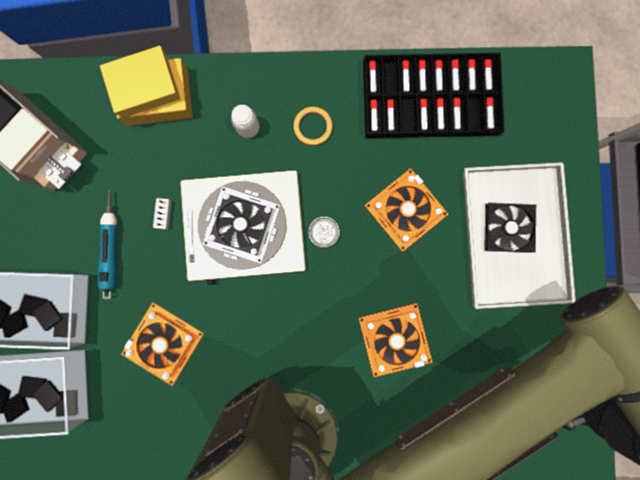

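View pics/side0.png

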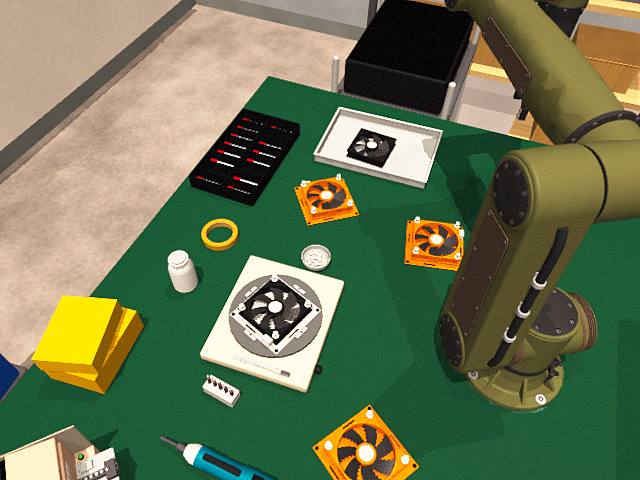

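The fan in the jig is the black one on the steel panel at top (241,227) / side (275,312). The three orange look-alikes are at top (407,208), (162,343) and (397,341), and the spare fan is in the tray at (511,228). I'll enlarge the jig fan to find its socket.

Run:
```python
import cv2,numpy as np
a=cv2.imread("pics/top0.png")[177:277,191:291];b=cv2.imread("pics/side0.png")[265:365,225:325]
c=np.hstack([cv2.resize(x,None,fx=4,fy=4,interpolation=cv2.INTER_CUBIC) for x in(a,b)])
cv2.imwrite("pics/crop.png",c)
```

```text
(no output)
```

View pics/crop.png

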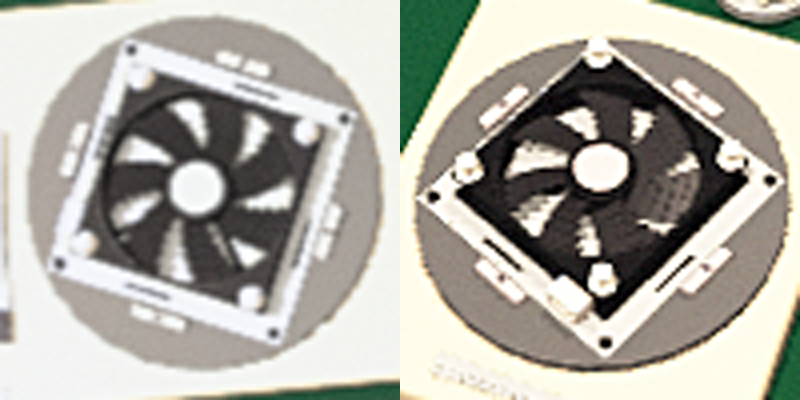

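```bash
cat > h.py <<'E'
import numpy as np,cv2
from scipy.optimize import least_squares
from station import manip
def proj(n,X):
    c=manip.camera_info(n);f=240/np.tan(np.radians(c["vertical_fov"]/2))
    p=np.atleast_2d(X)@np.array(c["R"]).T+c["t"];s=p[:,:2]/p[:,2:];s=s*(1+c["k1"]*(s**2).sum(1,keepdims=True))
    return s*f+[c["cx"],c["cy"]]
def back(n,uv,z):
    return least_squares(lambda q:(proj(n,[q[0],q[1],z])[0]-uv),[.5,.1]).x
E
python3 - <<'E'
from h import *
T=np.array([(143,76),(307,130),(252,296),(86,242)])/4+[191,177]-.375
S=(np.array([(598,52),(735,158),(600,275),(465,165)])-[400,0])/4+[225,265]-.375
for n,P in(("top",T),("side",S)):
    Q=np.array([back(n,p,.0835) for p in P]);c=Q.mean(0)
    print(n,np.round(Q,4).tolist(),"c",c.round(4)); 
    print(np.degrees([np.arctan2(*(q-c)[::-1]) for q in Q]).round(1),np.hypot(*(Q-c).T).round(4))
print("socket",back("side",((572-400)/4+225-.4,298/4+265-.4),.07))
for n,th in(("bottle","bottle"),("bb","bit_block"),("d","dish"),("t","tweezers")):
    for d in manip.look_for("top",th)[:1]:
        b=d["box"];print(th,d["score"],back("top",[(b[0]+b[2])/2,(b[1]+b[3])/2],.03).round(3))
E
```

```text
top [[0.5906, 0.1401], [0.5563, 0.0436], [0.4591, 0.0775], [0.493, 0.1749]] c [0.5248 0.109 ]
[  25.3  -64.3 -154.4  115.7] [0.0728 0.0727 0.0728 0.0731]
side [[0.5523, 0.0515], [0.4512, 0.087], [0.4902, 0.1823], [0.5885, 0.1492]] c [0.5206 0.1175]
[ -64.3 -156.2  115.1   25. ] [0.0732 0.0758 0.0715 0.075 ]
socket [0.50199816 0.19417992]
bottle 0.92 [0.78 0.1 ]
bit_block 0.96 [0.556 0.305]
dish 0.82 [ 0.5   -0.091]
tweezers 0.52 [0.503 0.238]
```

Socket is at about (0.50, 0.19), so rivet 1 is near (0.493, 0.179). That makes the fan's yaw about 70.4° and its centre (0.5245, 0.1116). Rivet 2 is at (0.556, 0.045), rivet 3 at (0.592, 0.143) and rivet 4 at (0.458, 0.080). Next I'll convert these to tool axes.

```bash
cat >> h.py <<'E'
from scipy.spatial.transform import Rotation as Ro
C=np.array([.5245,.1116]);YAW=np.radians(70.4)
def riv(c=C,yaw=YAW):
    R=np.array([[np.cos(yaw),-np.sin(yaw)],[np.sin(yaw),np.cos(yaw)]])
    return {k:c+R@np.array(v)*.0525 for k,v in {1:(1,1),2:(-1,-1),3:(1,-1),4:(-1,1)}.items()}
def off(p):
    s=manip.get_state();return Ro.from_quat(s["tcp_rot"]).inv().apply(np.array(p)-s["position"]).round(4)
E
python3 - <<'E'
from h import *
print(off([.42,-.36,.404]),off([.56,-.05,.36]),off([*riv()[1],.30]),Ro.from_quat(manip.get_state()["tcp_rot"]).as_matrix().round(4))
E
```

```text
[-0.3269  0.1538  0.0007] [-0.5339  0.4237  0.0447] [-0.5204  0.6617  0.1047] [[-9.737e-01 -2.278e-01 -0.000e+00]
 [-2.278e-01  9.737e-01  1.000e-04]
 [ 0.000e+00  1.000e-04 -1.000e+00]]
```

```bash
python3 -m crank '[{"offset":[-0.055,0.026,0],"twist":[0,0,0]},{"offset":[-0.11,0.052,0],"twist":[0,0,0]},{"offset":[-0.165,0.078,0],"twist":[0,0,0]},{"offset":[-0.22,0.104,0],"twist":[0,0,0]},{"offset":[-0.275,0.13,0],"twist":[0,0,0]},{"offset":[-0.327,0.154,0],"twist":[0,0,0]},{"offset":[-0.36,0.2,0.006],"twist":[0,0,0]},{"offset":[-0.395,0.245,0.012],"twist":[0,0,0]},{"offset":[-0.43,0.29,0.018],"twist":[0,0,0]},{"offset":[-0.465,0.335,0.024],"twist":[0,0,0]}]' 0 30; python3 -c "
from h import *
print(off([*riv()[1],.36]),off([*riv()[1],.30]))"
```

```text
time_s: 1.85
position: [0.5136, -0.1503, 0.3808]
tcp_rot: [-0.115, 0.993, 0.0, 0.0]
contact_force: [0.9, -1.2, -0.4]
gripper_width: -0.0001
[-0.0546  0.3251  0.0208] [-0.0546  0.3251  0.0808]
```

```bash
python3 -m crank '[{"offset":[-0.02,0.055,0.005],"twist":[0,0,0]},{"offset":[-0.035,0.11,0.01],"twist":[0,0,0]},{"offset":[-0.045,0.165,0.02],"twist":[0,0,0]},{"offset":[-0.05,0.22,0.035],"twist":[0,0,0]},{"offset":[-0.055,0.275,0.055],"twist":[0,0,0]},{"offset":[-0.055,0.31,0.075],"twist":[0,0,0]},{"offset":[-0.055,0.325,0.09],"twist":[0,0,0]},{"offset":[-0.055,0.325,0.1],"twist":[0,0,0]},{"offset":[-0.055,0.325,0.1],"twist":[0,0,0]},{"offset":[-0.055,0.325,0.1],"twist":[0,0,0]}]'
python3 - <<'E'
from h import *
s=manip.get_state();tip=s["position"]+[0,0,-manip.tcp_to_tips]
out=[]
for n in("top","side"):
    im=manip.snapshot(n)[:,:,::-1].copy()
    q=proj(n,[tip,[*riv()[1],.0835],[*riv()[2],.0835],[*riv()[3],.0835],[*riv()[4],.0835]]);print(n,q.round(1).tolist())
    u,v=q[0].astype(int);x0,y0=int(proj(n,[*C,.08])[0][0])-50,int(proj(n,[*C,.08])[0][1])-55
    c=cv2.resize(im[y0:y0+100,x0:x0+100],None,fx=4,fy=4,interpolation=cv2.INTER_CUBIC)
    for i,p in enumerate(q): cv2.circle(c,tuple(int(t) for t in (p-[x0,y0]+.5)*4),3,(0,0,255) if i==0 else (0,200,0),-1)
    out.append(c)
cv2.imwrite("pics/c1.png",np.hstack(out)); print(tip)
E
```

```text
time_s: 3.1
position: [0.4931, 0.1761, 0.2816]
tcp_rot: [-0.114, 0.993, 0.0, 0.001]
contact_force: [-0.8, -0.2, 0.3]
gripper_width: 0.0004
top [[209.5, 236.5], [210.5, 237.3], [267.0, 209.1], [225.0, 195.3], [252.7, 251.3]]
side [[274.1, 324.8], [274.3, 331.6], [273.8, 274.8], [240.9, 303.4], [307.0, 300.7]]
[0.49313669 0.17607523 0.10816594]
```

View pics/c1.png

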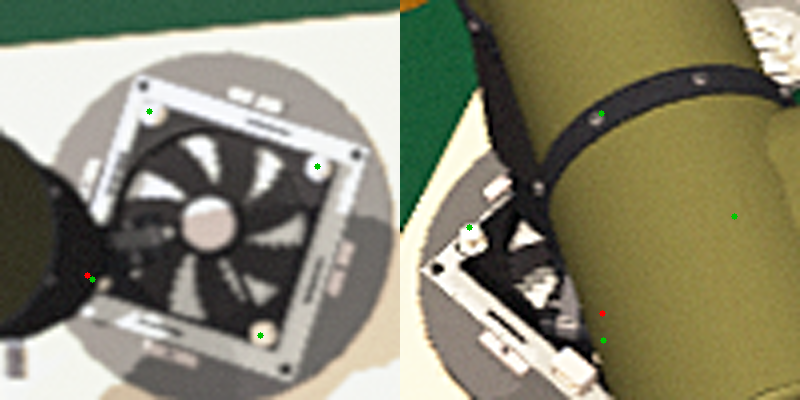

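The projected spots agree with the visible rivet heads to 1–2 mm (side: rivet 3 at crop (473,235); top: rivets 2, 3 and 4). The tip is over rivet 1 at (0.493, 0.176). Starting the slow descent.

```bash
python3 -m crank '[{"offset":[0,0.001,0.0025],"twist":[0,0,0]},{"offset":[0,0.0015,0.005],"twist":[0,0,0]},{"offset":[0,0.0015,0.0075],"twist":[0,0,0]},{"offset":[0,0.0015,0.01],"twist":[0,0,0]},{"offset":[0,0.0015,0.0125],"twist":[0,0,0]},{"offset":[0,0.0015,0.015],"twist":[0,0,0]},{"offset":[0,0.0015,0.0175],"twist":[0,0,0]},{"offset":[0,0.0015,0.02],"twist":[0,0,0]},{"offset":[0,0.0015,0.0225],"twist":[0,0,0]},{"offset":[0,0.0015,0.025],"twist":[0,0,0]}]'
```

```text
time_s: 4.45
position: [0.4923, 0.1783, 0.256]
tcp_rot: [-0.115, 0.993, 0.0, 0.0]
contact_force: [-2.2, -0.2, 2.9]
gripper_width: 0.0003
```

```bash
python3 -m crank '[{"offset":[0,0,0.0015],"twist":[0,0,0]},{"offset":[0,0,0.003],"twist":[0,0,0]},{"offset":[0,0,0.0045],"twist":[0,0,0]},{"offset":[0,0,0.0055],"twist":[0,0,0]},{"offset":[0,0,0.0065],"twist":[0,0,0]},{"offset":[0,0,0.0065],"twist":[0,0,0]}]'
```

```text
time_s: 5.2
position: [0.4924, 0.1783, 0.2491]
tcp_rot: [-0.115, 0.993, 0.0, -0.0]
contact_force: [-1.4, -0.8, 1.7]
gripper_width: -0.0003
```

```bash
python3 -m crank '[{"offset":[0,0,0.0005],"twist":[0,0,0]},{"offset":[0,0,0.001],"twist":[0,0,0]},{"offset":[0,0,0.001],"twist":[0,0,0]}]'
```

```text
time_s: 5.58
position: [0.4923, 0.1784, 0.249]
tcp_rot: [-0.115, 0.993, 0.0, 0.0]
contact_force: [-3.6, -1.1, 8.0]
gripper_width: 0.0003
```

Rivet 1 is home: the tip stopped at 0.0756 with 8 N. Lift and move to rivet 2.

```bash
python3 -m crank '[{"offset":[0,0,-0.01],"twist":[0,0,0]},{"offset":[0,0,-0.03],"twist":[0,0,0]},{"offset":[-0.006,-0.03,-0.035],"twist":[0,0,0]},{"offset":[-0.016,-0.075,-0.035],"twist":[0,0,0]},{"offset":[-0.025,-0.12,-0.035],"twist":[0,0,0]},{"offset":[-0.031,-0.146,-0.035],"twist":[0,0,0]},{"offset":[-0.031,-0.146,-0.03],"twist":[0,0,0]},{"offset":[-0.031,-0.146,-0.025],"twist":[0,0,0]},{"offset":[-0.031,-0.146,-0.022],"twist":[0,0,0]},{"offset":[-0.031,-0.146,-0.022],"twist":[0,0,0]}]'
python3 - <<'E'
from h import *
s=manip.get_state();tip=s["position"]+[0,0,-manip.tcp_to_tips]
out=[]
for n in("top","side"):
    im=manip.snapshot(n)[:,:,::-1].copy()
    x0,y0=int(proj(n,[*C,.08])[0][0])-50,int(proj(n,[*C,.08])[0][1])-50
    c=cv2.resize(im[y0:y0+100,x0:x0+100],None,fx=4,fy=4,interpolation=cv2.INTER_CUBIC)
    q=proj(n,[[*riv(np.array([.524,.1106]))[k],.0835] for k in(1,2,3,4)])
    for p in q: cv2.circle(c,tuple(int(t) for t in (p-[x0,y0]+.5)*4),2,(0,200,0),-1)
    out.append(c)
cv2.imwrite("pics/c2.png",np.hstack(out)); print(tip,s["contact_force"])
E
```

```text
time_s: 6.82
position: [0.5555, 0.0439, 0.2699]
tcp_rot: [-0.115, 0.993, 0.0, -0.0]
contact_force: [0.1, 0.5, 0.4]
gripper_width: -0.0002
[0.55552452 0.04393443 0.09651746] [0.09377189 0.47069084 0.352612  ]
```

View pics/c2.png

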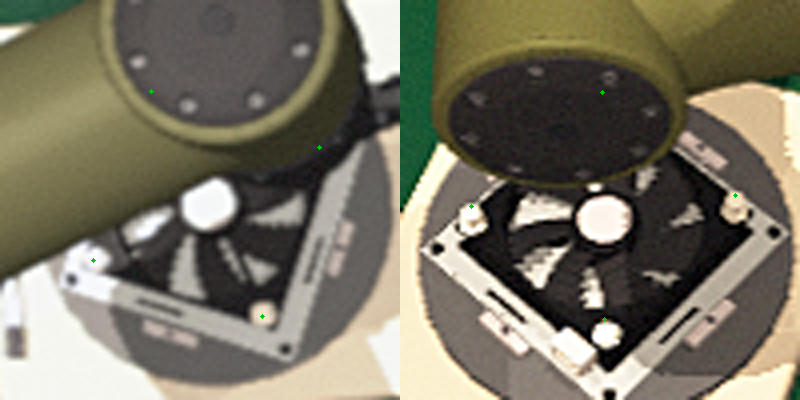

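Rivet 1 sits low next to the socket (side crop (606,335)), while rivets 3 and 4 still stand on the predicted spots. Now pressing rivet 2.

```bash
python3 -m crank '[{"offset":[0,0,0.0025],"twist":[0,0,0]},{"offset":[0,0,0.005],"twist":[0,0,0]},{"offset":[0,0,0.0075],"twist":[0,0,0]},{"offset":[0,0,0.01],"twist":[0,0,0]},{"offset":[0,0,0.012],"twist":[0,0,0]},{"offset":[0,0,0.014],"twist":[0,0,0]},{"offset":[0,0,0.016],"twist":[0,0,0]},{"offset":[0,0,0.018],"twist":[0,0,0]},{"offset":[0,0,0.0195],"twist":[0,0,0]},{"offset":[0,0,0.0205],"twist":[0,0,0]}]'
```

```text
time_s: 8.18
position: [0.5558, 0.0432, 0.2496]
tcp_rot: [-0.115, 0.993, -0.0, -0.0]
contact_force: [-1.6, -0.3, 2.8]
gripper_width: 0.0002
```

```bash
python3 -m crank '[{"offset":[0,0,0],"twist":[0,0,0]},{"offset":[0,0,0.0005],"twist":[0,0,0]},{"offset":[0,0,0.0005],"twist":[0,0,0]}]'
```

```text
time_s: 8.55
position: [0.5558, 0.0432, 0.2492]
tcp_rot: [-0.115, 0.993, 0.0, -0.0]
contact_force: [-1.6, 0.3, 2.7]
gripper_width: -0.0
```

```bash
python3 -m crank '[{"offset":[0,0,0.0005],"twist":[0,0,0]},{"offset":[0,0,0.0008],"twist":[0,0,0]},{"offset":[0,0,0.0008],"twist":[0,0,0]}]'
```

```text
time_s: 8.93
position: [0.5558, 0.0432, 0.249]
tcp_rot: [-0.115, 0.993, -0.0, 0.0]
contact_force: [-4.2, -0.0, 5.2]
gripper_width: -0.0004
```

```bash
python3 -m crank '[{"offset":[0,0,0.0003],"twist":[0,0,0]},{"offset":[0,0,0.0003],"twist":[0,0,0]}]';python3 -c "
from h import *
p=riv(np.array([.524,.1106]))[3];print(p,off([*p,.249]))"
```

```text
time_s: 9.18
position: [0.5558, 0.0432, 0.249]
tcp_rot: [-0.115, 0.993, -0.0, 0.0]
contact_force: [-4.4, -0.1, 7.6]
gripper_width: -0.0
[0.59106922 0.14244681] [-0.057   0.0885  0.    ]
```

Rivet 2 is home: no further travel, 7.6 N. Next is rivet 3.

```bash
python3 -m crank '[{"offset":[0,0,-0.01],"twist":[0,0,0]},{"offset":[0,0,-0.03],"twist":[0,0,0]},{"offset":[-0.015,0.023,-0.035],"twist":[0,0,0]},{"offset":[-0.037,0.058,-0.035],"twist":[0,0,0]},{"offset":[-0.052,0.08,-0.035],"twist":[0,0,0]},{"offset":[-0.057,0.0885,-0.035],"twist":[0,0,0]},{"offset":[-0.057,0.0885,-0.03],"twist":[0,0,0]},{"offset":[-0.057,0.0885,-0.025],"twist":[0,0,0]},{"offset":[-0.057,0.0885,-0.022],"twist":[0,0,0]},{"offset":[-0.057,0.0885,-0.022],"twist":[0,0,0]}]'
```

```text
time_s: 10.42
position: [0.591, 0.1418, 0.2698]
tcp_rot: [-0.114, 0.993, -0.0, -0.0]
contact_force: [0.1, 0.4, 0.1]
gripper_width: 0.0001
```

```bash
python3 -m crank '[{"offset":[0,0,0.0025],"twist":[0,0,0]},{"offset":[0,0,0.005],"twist":[0,0,0]},{"offset":[0,0,0.0075],"twist":[0,0,0]},{"offset":[0,0,0.01],"twist":[0,0,0]},{"offset":[0,0,0.012],"twist":[0,0,0]},{"offset":[0,0,0.014],"twist":[0,0,0]},{"offset":[0,0,0.016],"twist":[0,0,0]},{"offset":[0,0,0.018],"twist":[0,0,0]},{"offset":[0,0,0.0195],"twist":[0,0,0]},{"offset":[0,0,0.0205],"twist":[0,0,0]}]'
```

```text
time_s: 11.68
position: [0.5911, 0.1424, 0.2496]
tcp_rot: [-0.115, 0.993, 0.0, 0.0]
contact_force: [-2.0, -0.7, 3.4]
gripper_width: -0.0003
```

```bash
python3 -m crank '[{"offset":[0,0,0.0005],"twist":[0,0,0]},{"offset":[0,0,0.001],"twist":[0,0,0]},{"offset":[0,0,0.0013],"twist":[0,0,0]},{"offset":[0,0,0.0013],"twist":[0,0,0]}]'
```

```text
time_s: 12.18
position: [0.5911, 0.1424, 0.249]
tcp_rot: [-0.115, 0.993, 0.0, 0.0]
contact_force: [-3.7, -0.4, 5.7]
gripper_width: -0.0003
```

```bash
python3 -m crank '[{"offset":[0,0,0.0003],"twist":[0,0,0]},{"offset":[0,0,0.0003],"twist":[0,0,0]}]';python3 -c "
from h import *
p=riv(np.array([.524,.1106]))[4];print(p,off([*p,.249]))"
```

```text
time_s: 12.42
position: [0.5911, 0.1424, 0.249]
tcp_rot: [-0.115, 0.993, 0.0, 0.0]
contact_force: [-3.4, -0.4, 6.5]
gripper_width: 0.0004
[0.45693078 0.07875319] [ 1.452e-01 -3.140e-02 -1.000e-04]
```

Rivet 3 is home. Last is rivet 4.

```bash
python3 -m crank '[{"offset":[0,0,-0.01],"twist":[0,0,0]},{"offset":[0,0,-0.03],"twist":[0,0,0]},{"offset":[0.03,-0.006,-0.035],"twist":[0,0,0]},{"offset":[0.075,-0.016,-0.035],"twist":[0,0,0]},{"offset":[0.12,-0.026,-0.035],"twist":[0,0,0]},{"offset":[0.145,-0.0315,-0.035],"twist":[0,0,0]},{"offset":[0.145,-0.0315,-0.03],"twist":[0,0,0]},{"offset":[0.145,-0.0315,-0.025],"twist":[0,0,0]},{"offset":[0.145,-0.0315,-0.022],"twist":[0,0,0]},{"offset":[0.145,-0.0315,-0.022],"twist":[0,0,0]}]'
```

```text
time_s: 13.68
position: [0.4574, 0.0789, 0.2694]
tcp_rot: [-0.115, 0.993, -0.0, -0.001]
contact_force: [0.4, -0.4, 0.1]
gripper_width: 0.0001
```

```bash
python3 -m crank '[{"offset":[0,0,0.0025],"twist":[0,0,0]},{"offset":[0,0,0.005],"twist":[0,0,0]},{"offset":[0,0,0.0075],"twist":[0,0,0]},{"offset":[0,0,0.01],"twist":[0,0,0]},{"offset":[0,0,0.012],"twist":[0,0,0]},{"offset":[0,0,0.014],"twist":[0,0,0]},{"offset":[0,0,0.016],"twist":[0,0,0]},{"offset":[0,0,0.018],"twist":[0,0,0]},{"offset":[0,0,0.0195],"twist":[0,0,0]},{"offset":[0,0,0.0205],"twist":[0,0,0]}]'
```

```text
time_s: 14.92
position: [0.4571, 0.0787, 0.2494]
tcp_rot: [-0.115, 0.993, 0.0, -0.0]
contact_force: [-1.7, -1.0, 3.4]
gripper_width: 0.0002
```

```bash
python3 -m crank '[{"offset":[0,0,0.0005],"twist":[0,0,0]},{"offset":[0,0,0.001],"twist":[0,0,0]},{"offset":[0,0,0.0013],"twist":[0,0,0]},{"offset":[0,0,0.0013],"twist":[0,0,0]}]'
```

```text
time_s: 15.42
position: [0.4571, 0.0787, 0.249]
tcp_rot: [-0.115, 0.993, 0.0, 0.0]
contact_force: [-4.8, -0.3, 7.2]
gripper_width: -0.0003
```

All four stop at the same height. Lifting and moving clear.

```bash
python3 -m crank '[{"offset":[0,0,-0.01],"twist":[0,0,0]},{"offset":[0,0,-0.04],"twist":[0,0,0]},{"offset":[0,0,-0.09],"twist":[0,0,0]},{"offset":[0.005,-0.04,-0.12],"twist":[0,0,0]},{"offset":[0.01,-0.1,-0.13],"twist":[0,0,0]},{"offset":[0.016,-0.16,-0.13],"twist":[0,0,0]},{"offset":[0.022,-0.22,-0.13],"twist":[0,0,0]},{"offset":[0.028,-0.28,-0.13],"twist":[0,0,0]},{"offset":[0.038,-0.38,-0.13],"twist":[0,0,0]},{"offset":[0.038,-0.38,-0.13],"twist":[0,0,0]}]'; python3 -m crank '[{"offset":[0,0,0],"twist":[0,0,0]},{"offset":[0,0,0],"twist":[0,0,0]}]'
python3 - <<'E'
from h import *
out=[];Cn=np.array([.524,.1106])
for n in("top","side"):
    im=manip.snapshot(n)[:,:,::-1].copy(); old=cv2.imread(f"pics/{n}0.png")
    x0,y0=int(proj(n,[*Cn,.08])[0][0])-50,int(proj(n,[*Cn,.08])[0][1])-50
    out.append(np.vstack([cv2.resize(i[y0:y0+100,x0:x0+100],(300,300),interpolation=cv2.INTER_CUBIC) for i in(old,im)]))
cv2.imwrite("pics/end.png",np.hstack(out))
E
```

```text
time_s: 16.68
position: [0.5066, -0.3027, 0.3776]
tcp_rot: [-0.114, 0.994, 0.0, -0.0]
contact_force: [0.4, 0.7, 0.8]
gripper_width: 0.0002
time_s: 16.92
position: [0.5067, -0.2999, 0.3779]
tcp_rot: [-0.114, 0.993, 0.0, -0.0]
contact_force: [-0.0, 1.1, 0.3]
gripper_width: -0.0003
```

View pics/end.png

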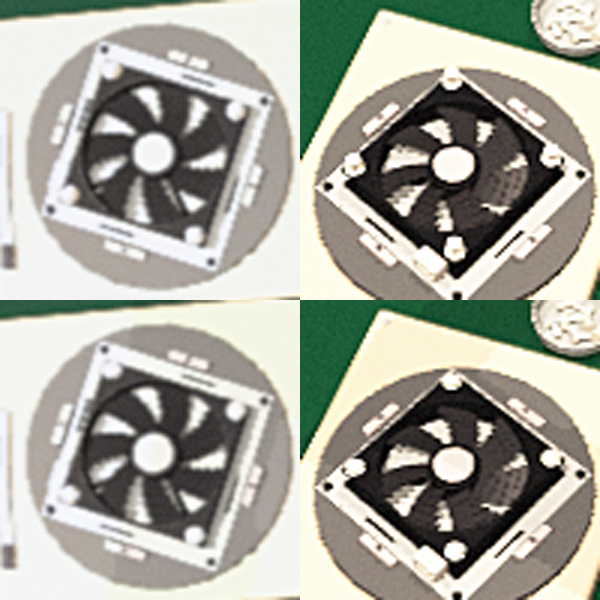

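The lower row (now) shows all four heads down on their collars. The panel corners may have moved by a fraction of a pixel, so I'll measure that.

Run:
```python
from h import *
for n in("top","side"):
    im=cv2.cvtColor(manip.snapshot(n),cv2.COLOR_RGB2GRAY);old=cv2.cvtColor(cv2.imread(f"pics/{n}0.png"),cv2.COLOR_BGR2GRAY)
    c=proj(n,[.524,.1106,.055])[0]
    base=proj(n,[[.524,.1106,.055],[.525,.1106,.055],[.524,.1116,.055]])
    print(n,"px/mm",(base[1:]-base[0]).round(2).tolist())
    for lab,poly in(("panel",np.array([[*(riv(np.array([.524,.1106]))[k]-[.524,.1106])*1.45+[.524,.1106],.047] for k in(1,3,2,4)])),):
        m=np.zeros_like(old);cv2.fillPoly(m,[proj(n,poly).astype(np.int32)],255)
        if n=="side": m[:]=m
        W=np.float32([[1,0,0],[0,1,0]])
        cc,W=cv2.findTransformECC(old,im,W,cv2.MOTION_EUCLIDEAN,(3,200,1e-7),m,3)
        d=W@np.r_[c,1]-c;print(lab,cc,d.round(2),"rot deg",np.degrees(np.arctan2(W[1,0],W[0,0])).round(2))
    m=np.zeros_like(old);m[:]=0;cv2.circle(m,tuple(c.astype(int)),75,255,-1);cv2.circle(m,tuple(c.astype(int)),56,0,-1)
    W=np.float32([[1,0,0],[0,1,0]]);cc,W=cv2.findTransformECC(old,im,W,cv2.MOTION_EUCLIDEAN,(3,200,1e-7),m,3)
    print("surround",cc,(W@np.r_[c,1]-c).round(2),np.degrees(np.arctan2(W[1,0],W[0,0])).round(2))
```

```text
top px/mm [[-0.01, -0.41], [-0.41, 0.01]]
panel 0.998114628515743 [0.06 0.02] rot deg 0.03
surround 0.9008682077323356 [-0.81 -0.02] -0.09
side px/mm [[-0.4, -0.15], [-0.18, 0.35]]
panel 0.9894083945045133 [0.04 0.03] rot deg 0.03
surround 0.9992076281148655 [-0.03 -0.  ] 0.02
```

```bash
python3 -c "
from station import manip
print(manip.job_done(), manip.get_state()['time_s'])"
```

```text
the job is handed in; nothing more can be done
the job is handed in; nothing more can be done
```

I pressed the four rivets home in the order asked: first the socket corner, then the one diagonally opposite, then rivets 3 and 4. I used the closed fingertips at 20 mm/s or less. The arm then moved clear and I handed the job in at about 17 s; no verdict was reported.

- **Rivets home:** each press ended at the same fingertip height of about 75.6 mm (home is 75.5 mm). The last force readings were 6.5 to 8 N, with sideways readings of 3 to 5 N. The final picture shows all four heads down on their collars.
- **Fan position:** comparing before and after pictures gave a shift under 0.2 mm and a turn of 0.03° in both cameras. By eye the panel corners looked about a pixel off in the top view, and the measurement did not bear that out.
- **Check that disagreed:** the same comparison on the area around the fan was steady in the side view. In the top view it gave −0.8 px with a poor match (0.90), probably because the arm's shadow had moved. I put that down to lighting.
- **Other objects:** the arm was only low over the rivets, but I did not measure the other things on the bench individually afterwards.

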